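# Fit an engine cover over its dowel pin and hold it down against the spring

## Robot

A 6-joint arm with a two-finger parallel gripper is mounted at the origin on the work surface. World frame = base frame: x ahead of the robot, y to its left, z up, the work surface at z = 0. Lengths are in mm, angles in rad, forces in N, time in s.
With the tool pointing down it reaches from about 300 to 850 mm from the base axis. Payload 4.2 kg.
Tool frame: the origin (TCP) lies midway between the tips of the shut fingers; the grasp point (between the pads) lies 19 mm behind it; z points along the fingers, y is the direction in which the jaws open and shut (so a half turn about z gives the same grasp; the last joint's range is limited). The gripper opens to 91 mm and grips with 3 to 60 N. Pads are 32 mm wide; open, the fingers measure 118 mm over their backs; the gripper's body (76 mm by 178 mm) begins 60 mm behind the grasp point.
Start: joints at [-1.213, 0.32, 1.565, -0, 1.257, -0.02], TCP at [212.108, -534.465, 213.976] pointing down, gripper open.
Joint ranges: [-3.11, 3.11], [-0.84, 2.01], [0.21, 2.61], [-1.34, 4.49], [0.05, 2.63], [-2.56, 2.56]. Speed limits (rad/s): [2.57, 2.57, 3.14, 3.14, 3.14, 3.14].

## Interface

Orientations are given as a 3x3 rotation matrix whose columns are the frame's x, y, z axes.
In Python, from workcell import r gives the robot as it stands. The module is installed in compiled form; this text tells all that it offers.
- The arm moves only by the tool carry_out, never from a script. Its argument "motion" is a list of rows, each a list of 7 numbers: the shift along the tool's x, y, z in cm, then the turn, a rotation vector about the tool's x, y, z in degrees, then the closure in counts, from 0 (fully open) to 255 (shut). A call has 1 to 8 rows; each row shifts and turns the commanded pose from where the row before left it, along the tool's axes as they then stand; what a row does not reach is not made up. A row lasts 1/10 s, in which the tool goes at most 50 mm and 8.59 degrees, less where a joint would pass 70% of its speed; a pose out of reach is approached as far as the arm can. A call with a gripper value outside its range is refused whole. The fingers move at their own pace and stop on an object; "force" is the grip in N (left out, the last holds). Time passes only in rows, so rows that do not move let the fingers close. It gives the time, the measured TCP pose, the force and the opening at its end, in the units of the state.
- r.state(): the state, without advancing time (a new reading comes with each control period).
- r.camera(name): name is "side" or "top" or "wrist"; returns a dict with "color" (420x560x3 uint8, red, green, blue), "mtx" (3x3 intrinsics, pixels), "position" and "orientation" of the camera in the world; the wrist camera has in their place "T_tool_cam" (4x4, takes a point from camera to tool coordinates, whose origin is the TCP and whose axes are the flange's). Camera axes: x right, y up, looking along -z (the intrinsics and any distortion apply to the point x, -y, -z); pixel columns grow to the right and rows downward; lengths in mm; the calibration is good to about 2 mm. The wrist camera is an equidistant fisheye: a pixel r from the principal point sees the ray r / f radians off the axis. A picture is of the moment at which its call begins: read the wrist's pose just before it. There is no depth.
- r.finish_job(): hands the job in, once; it reports no verdict.
The state is a dict: "t": time; "joint_pos": joint angles; "qvel": joint speeds; "effort": joint torques, N m; "ee_pos": TCP position; "eef_rot": TCP orientation; "wrist_force": force on the tool from outside, world axes, zero at the start; "moment": the same for the moment, N m; "grip_width": finger opening in mm.
Only numpy, scipy, OpenCV 4.12 (cv2) and the standard library are available. Lean on these libraries where they do the work, as an engineer would, in place of code of your own. Each camera call takes 0.05 s, during which the arm holds its last target.

## Task

Pick up the grey engine cover by its black finger bar, set it over the engine housing so that the blind hole under its red boss drops onto the housing's dowel pin, with the cover lined up with the housing. Then press it fully home, flush on the housing's face, against the spring-loaded brass cup, and finish while still gripping it and holding it pressed down, so that somebody else can put the screws in. Leave the other things on the bench where they are.

Things in the scene. Friction and masses are not known exactly. Their poses are not given: they have to be found in the camera images.
- cover_grip (a point): On the black finger bar on top of the loose cover, 45 mm above the cover's flat underside. Bar 40 mm along x, 14 mm thick along y; it runs from 20 mm below this point to 15 mm above. The cover's raised middle, 64 mm across, ends 23 mm below this point; the black collar under the bar, 32 mm across, 20 mm below. x: from the bar to the ear with the red boss; z up. It starts upright on the bench.
- cover_hole (a point): Mouth of the blind hole in the cover's underside, 56 mm from the bar's axis along the cover's x, straight under the red boss (18 mm across). 14 mm diameter, 1.5 mm chamfer at the mouth, 18 mm deep. Axes as for cover_grip.
- pin_foot (a point): Foot of the steel dowel pin, on the housing's flat top face, 50 mm above the bench. Pin 12 mm in diameter, standing 16 mm above the face, its top 3.5 mm tapering to 6 mm; hidden once the cover is above it. Axes are the housing's: x points from the middle of the housing to the pin (56 mm), z up.
- face_center (a point): Middle of the housing's top face (50 mm above the bench), on the spring cup's axis. The fixed aluminium housing is 100 mm round with an ear at either end, on a dark 170 x 120 mm holding plate. Its outline matches the cover, whose middle belongs right above this point, both x axes pointing the same way. Axes as for pin_foot.
- spring_cup (a joint): How far the brass cup (38 mm across, amid the housing's face) is pressed down, in m. 0: free, top 8 mm above the face; 0.008: flush with the face, cover fully home (travel ends at 0.010, but the cover meets the face first). The spring pushes up with 7 N at 0 and 12 N at 0.008: it carries the cover's weight and lifts the cover again if let go.
- parts_dish: Bystander, to be left alone: round steel dish of brass bolts, 136 mm across, 22 mm high. Origin at the middle of its underside.
- wrench: Bystander, to be left alone: steel wrench lying flat. Origin at the middle of its underside.
- screwdriver: Bystander, to be left alone: screwdriver lying flat. Origin at the middle of its underside.
- piston: Bystander, to be left alone: small aluminium piston, 50 mm across, 42 mm high. Origin at the middle of its underside.
- sprocket: Bystander, to be left alone: dark steel chain sprocket with a hub, 80 mm across, 16 mm high. Origin at the middle of its underside.
- oil_bottle: Bystander, to be left alone: white oil bottle with a red cap, 64 mm across, 190 mm high. Origin at the middle of its underside.
- grease_jar: Bystander, to be left alone: grey grease jar with a yellow lid, 70 mm across, 70 mm high. Origin at the middle of its underside.
- cover: The loose cover, 0.32 to 0.63 kg: grey, 90 mm round, 18 mm thick with a raised middle 22 mm high, an ear 40 mm wide at either end (138 mm long in all along x), a black finger bar on top up to 60 mm. Origin at the middle of its flat underside, axes as for cover_grip.
There are look-alikes about, which are no part of the job. Leave any green look-alike of the cover alone. Leave any turquoise look-alike of the part that bears pin_foot alone.

How it is judged (in metres and radians):
On the way:
1. the cover has dropped onto the dowel pin: hole round the pin by at least 3 mm, level (horizontal distance between cover_hole and pin_foot below 0.0035 m and z of cover_hole in the frame of pin_foot below 0.013 m and angle between cover_grip's own z axis and vertical below 0.06 rad), for 0.05 s.
At the end, for the whole second after the job is handed in: Cover on the pin (hole within 3.5 mm of its axis), flush on the face within 2 mm, level within 0.06 rad, in line within 0.1 rad, its middle within 8 mm; spring cup pressed at least 6 mm; fingers still on the cover with over 2 N through the last second (horizontal distance between cover_hole and pin_foot below 0.0035 m and z of cover_hole in the frame of pin_foot below 0.002 m and angle between cover_grip's own z axis and vertical below 0.06 rad and value of joint spring_cup above 0.006 m and angle between the x axis of cover_grip and the x axis of face_center, either way round below 0.1 rad and horizontal distance between cover_grip and face_center below 0.008 m and contact force between the fingers and cover above 2 N); the arm keeps its last pose, push and grip.
It fails at once if another thing on the bench is moved by more than 30 mm (distance of any of parts_dish, wrench, screwdriver, piston, sprocket, oil_bottle, grease_jar from where it was at the start of the episode above 0.03 m).
It fails at once if the bottle, jar, piston, dish or sprocket is knocked over (angle between any of parts_dish, piston, sprocket, oil_bottle, grease_jar's own z axis and vertical above 0.5 rad).
It also fails if it takes over 48 s, if anything falls off the work surface, if the arm or the gripper's body presses on something with over 40 N, if the wrist force passes 120 N, or if a joint passes its speed limit or range.

## Working session

There is one attempt and no reset: what is moved stays moved. The work goes in short steps, Python scripts to look and compute and a tool call to move; the robot and the scene stay as the last step left them, time stands still between calls to the robot, and variables do not carry over. Pictures are saved under pics/ and viewed, and the job is handed in when it is done.

Besides the shell and the picture viewer there is one more tool, called by a JSON object that holds its "name" and its "arguments". carry_out: Moves the arm, as the interface text tells. Its arguments: {"type":"object","properties":{"motion":{"type":"array","items":{"type":"array","items":{"type":"number"}}},"force":{"type":"number"}},"required":["motion"]}

```bash
mkdir -p pics; cat > h.py <<'E'
import numpy as np, cv2
from workcell import r
def snap(n,fn):
    s=r.state(); c=r.camera(n); cv2.imwrite('pics/'+fn,c['color'][:,:,::-1]); return c,s
def ray(c,u,v):
    K=np.array(c['mtx']); d=np.array([(u-K[0,2])/K[0,0],-(v-K[1,2])/K[1,1],-1.0])
    return np.array(c['position']),np.array(c['orientation'])@d
def onz(c,u,v,z):
    o,d=ray(c,u,v); return o+d*(z-o[2])/d[2]
E
python3 - <<'E'
from h import *
print(r.state())
for n in ('top','side','wrist'):
    c,s=snap(n,n+'0.png'); print(n,{k:v for k,v in c.items() if k!='color'})
E
```

```text
{'t': 0.0, 'joint_pos': array([-1.21297414e+00,  3.20302707e-01,  1.56565102e+00,  1.29806516e-05,
        1.25739098e+00, -1.99860226e-02]), 'qvel': array([ 0.0004479 , -0.00081471,  0.0013282 , -0.00080761, -0.00172581,
        0.00072251]), 'effort': array([-7.32783574e-04, -4.12461448e+01, -2.31976837e+01,  7.25987297e-02,
        4.57326591e-02, -1.37916945e-04]), 'ee_pos': array([ 211.94814536, -533.9828547 ,  213.12494499]), 'eef_rot': array([[ 9.29476880e-01,  3.68879881e-01, -6.02064447e-04],
       [ 3.68880369e-01, -9.29475425e-01,  1.64540611e-03],
       [ 4.73531032e-05, -1.75145670e-03, -9.99998465e-01]]), 'wrist_force': array([ 0.17852576, -0.31898101,  0.06721774]), 'moment': array([-0.0285187 ,  0.01584587, -0.01837184]), 'grip_width': 91.37229942604718}
top {'mtx': array([[481.30743728,   0.        , 277.84075106],
       [  0.        , 481.30743728, 204.5902296 ],
       [  0.        ,   0.        ,   1.        ]]), 'position': array([ 421.71796648,  -44.75152505, 1359.49719221]), 'orientation': array([[ 0.01020989,  0.99589636, -0.08992331],
       [-0.99990117, 
[... 293 characters left out ...]
50.99070099]), 'orientation': array([[-0.83105767,  0.42567998, -0.35796607],
       [-0.5559393 , -0.61659472,  0.55744277],
       [ 0.01657224,  0.6622745 ,  0.749078  ]])}
wrist {'mtx': array([[325.1922621 ,   0.        , 277.15985007],
       [  0.        , 325.1922621 , 206.00932444],
       [  0.        ,   0.        ,   1.        ]]), 'T_tool_cam': array([[-1.03287014e-03,  9.70474898e-01,  2.41199929e-01,
         6.72694135e+01],
       [ 9.99999462e-01,  1.02459438e-03,  1.59728293e-04,
        -1.30889709e+00],
       [-9.21197942e-05,  2.41199965e-01, -9.70475434e-01,
        -1.69388395e+02],
       [ 0.00000000e+00,  0.00000000e+00,  0.00000000e+00,
         1.00000000e+00]])}
```

View pics/top0.png

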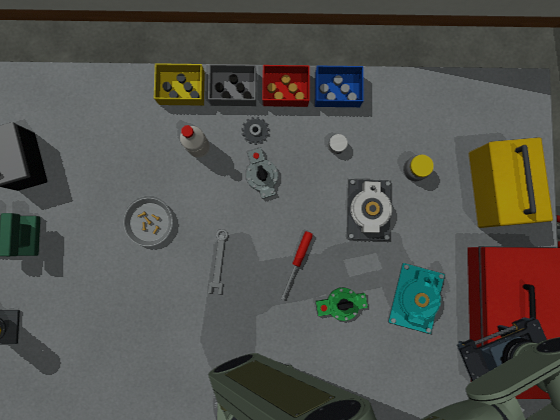

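View pics/side0.png

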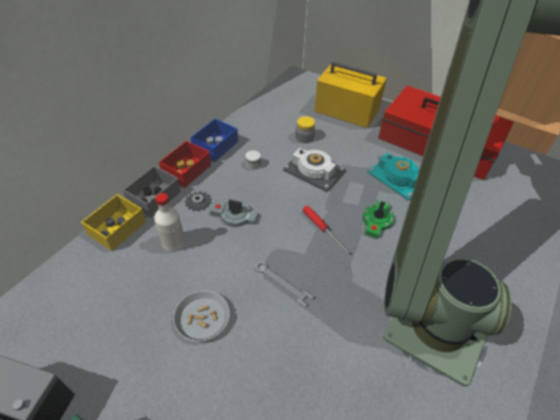

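View pics/wrist0.png

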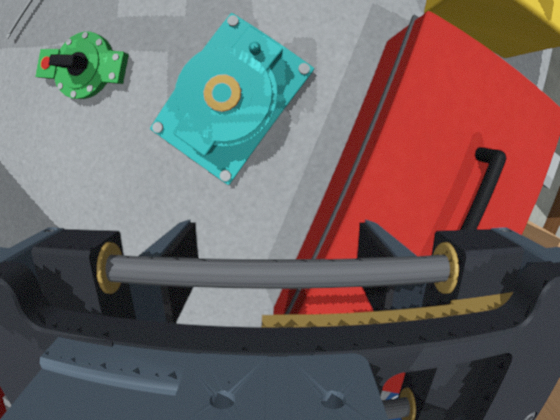

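Candidates in the top view: the grey cover at (262,174), with its red boss at (256,156), and a green look-alike at (343,304). The aluminium housing is at (371,209) and a turquoise look-alike at (418,297). The grey cover and the aluminium housing fit the description, so I'll confirm both in an enlarged crop.

```bash
python3 - <<'E'
from h import *
a=cv2.imread('pics/top0.png')
x=cv2.resize(a[140:210,220:300],None,fx=5,fy=5,interpolation=cv2.INTER_CUBIC)
y=cv2.resize(a[170:250,335:405],None,fx=5,fy=5,interpolation=cv2.INTER_CUBIC)
y=y[:350] if 0 else cv2.resize(y,(350,400))
x=cv2.copyMakeBorder(x,0,50,0,0,cv2.BORDER_CONSTANT)
cv2.imwrite('pics/crop1.png',np.hstack([x,y]))
E
```

```text
(no output)
```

View pics/crop1.png

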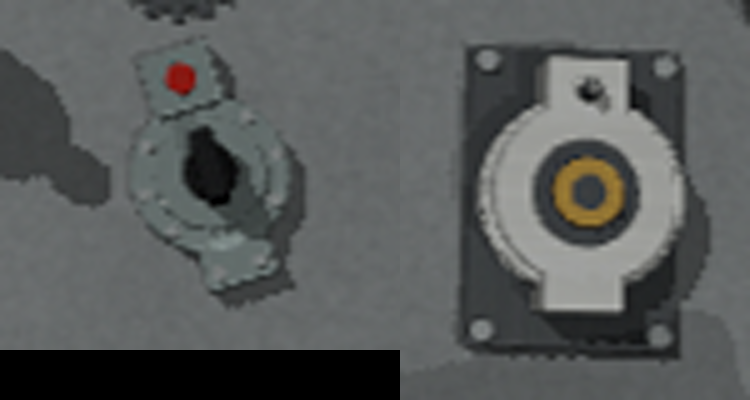

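The crop confirms both. The left part is the grey cover, with its red boss at about (256.2,155.6) and bar at (262,173.6). The right part is the aluminium housing on its dark plate, with the pin at about (373,187.6) and the brass cup at (372.6,208).

```bash
python3 - <<'E'
from h import *
c=r.camera('top')
hsv=cv2.cvtColor(c['color'],cv2.COLOR_RGB2HSV)
def cen(m,x0,x1,y0,y1):
    z=np.zeros_like(m); z[y0:y1,x0:x1]=m[y0:y1,x0:x1]; M=cv2.moments(z,True); return M['m10']/M['m00'],M['m01']/M['m00'],M['m00']
red=cv2.inRange(hsv,(0,150,60),(8,255,255))|cv2.inRange(hsv,(172,150,60),(180,255,255))
br=cv2.inRange(hsv,(12,100,60),(30,255,255))
R=cen(red,245,275,145,168); B=cen(br,355,390,195,225); print(R,B)
blk=cv2.inRange(hsv,(0,0,0),(180,255,35)); K=cen(blk,253,272,163,185);print(K)
boss=onz(c,*R[:2],22); print('boss',boss, 'bar mid z~50',onz(c,*K[:2],50))
cup=onz(c,*B[:2],58); print('cup',cup,'pin',onz(c,372.7,187.8,60))
b=onz(c,262,173.6,50); 
s=r.state()
d=boss-b; print('cover ang',np.degrees(np.arctan2(d[1],d[0])),np.hypot(*d[:2]))
# tall views from side
c2=r.camera('side'); 
hsv=cv2.cvtColor(c2['color'],cv2.COLOR_RGB2HSV)
red=cv2.inRange(hsv,(0,120,60),(8,255,255))|cv2.inRange(hsv,(172,120,60),(180,255,255))
br=cv2.inRange(hsv,(10,80,60),(30,255,255))
R=cen(red,210,225,198,214);B=cen(br,300,335,145,175);print(R,B,onz(c2,*R[:2],22),onz(c2,*B[:2],58))
E
```

```text
(255.75, 155.32142857142858, 28.0) (372.27868852459017, 207.95081967213116, 122.0)
(261.60360360360363, 173.44144144144144, 111.0)
boss [681.04372775   7.16138812  22.        ] bar mid z~50 [625.37054718 -10.72063504  50.        ]
cup [ 532.90594296 -312.96508776   58.        ] pin [ 587.85078671 -314.11347185   60.        ]
cover ang 18.68850222537634 59.22282432056854
(217.5, 206.0, 12.0) (315.1917808219178, 158.57534246575344, 73.0) [679.80469554   6.35898247  22.        ] [ 528.5150577  -307.84028939   58.        ]
```

{"name": "carry_out", "arguments": {"motion": [[2,-1.2,0,0,0,0,0],[3.6,-2.1,0,0,0,0,0],[3.6,-2.1,0,0,0,0,0],[3.6,-2.1,0,0,0,0,0],[3.6,-2.1,0,0,0,0,0],[3.6,-2.1,0,0,0,0,0],[3.6,-2.1,0,0,0,0,0],[3.6,-2.1,0,0,0,0,0]], "force": 40}}

```text
t: 1.05
ee_pos: [407.1, -284.9, 214.0]
eef_rot: [[0.93, 0.369, 0.0], [0.369, -0.93, -0.0], [0.0, 0.0, -1.0]]
wrist_force: [0.1, -0.7, 0.5]
grip_width: 91.1
```

{"name": "carry_out", "arguments": {"motion": [[3.6,-2.1,0.5,0,0,0,0],[3.6,-2.1,0.5,0,0,0,0],[3.6,-2.1,0.5,0,0,0,0],[3.6,-2.1,0.5,0,0,0,0],[3.6,-2.1,1,0,0,0,0],[3.6,-2.1,1,0,0,0,0],[3.6,-2.1,1,0,0,0,0],[3,-1.7,0.5,0,0,0,0]]}}

```text
t: 1.85
ee_pos: [608.5, -27.8, 157.8]
eef_rot: [[0.929, 0.37, -0.001], [0.37, -0.929, 0.0], [-0.001, -0.001, -1.0]]
wrist_force: [0.2, -0.6, 0.2]
grip_width: 91.6
```

```bash
cat >> h.py <<'E'
def wray(c,s,u,v):
    K=c['mtx'];T=np.array(c['T_tool_cam'])
    a=(u-K[0,2])/K[0,0]; b=(v-K[1,2])/K[1,1]; th=np.hypot(a,b)
    d=np.array([np.sin(th)*a/max(th,1e-9),-np.sin(th)*b/max(th,1e-9),-np.cos(th)])
    R=np.array(s['eef_rot']); p=np.array(s['ee_pos'])
    return p+R@T[:3,3], R@(T[:3,:3]@d)
def wonz(c,s,u,v,z):
    o,d=wray(c,s,u,v); return o+d*(z-o[2])/d[2]
E
python3 - <<'E'
from h import *
c,s=snap('wrist','w1.png'); print(s['t'],s['ee_pos'],s['eef_rot'][:,0],s['eef_rot'][:,2],s['qvel'].max())
np.save('w1.npy',np.array([dict(s=s,c=c)],dtype=object))
E
```

```text
1.85 [608.51520097 -27.84930366 157.75806163] [ 0.92910474  0.36981469 -0.00121959] [-1.38950880e-03  1.93101221e-04 -9.99999016e-01] 0.467103372829967
```

View pics/w1.png

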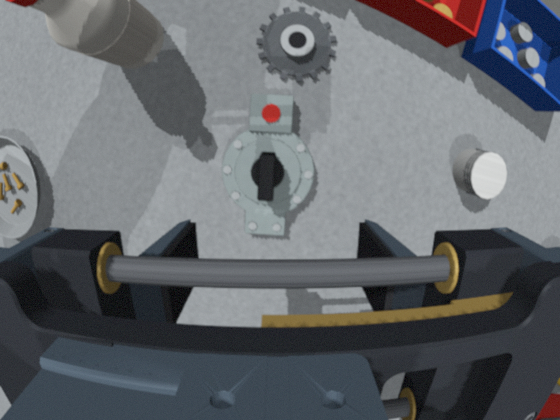

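The wrist view shows the cover with its red boss at (271,114) and bar at (267,175). The arm was still moving in that frame, so I'll retake it and measure.

```bash
python3 - <<'E'
from h import *
r.camera('top');r.camera('top')
c,s=snap('wrist','w2.png'); print(s['t'],s['ee_pos'],s['eef_rot'][:,0],abs(s['qvel']).max())
hsv=cv2.cvtColor(c['color'],cv2.COLOR_RGB2HSV)
red=cv2.inRange(hsv,(0,150,60),(8,255,255))|cv2.inRange(hsv,(172,150,60),(180,255,255))
blk=cv2.inRange(hsv,(0,0,0),(180,255,45))
def cen(m,x0,x1,y0,y1):
    z=np.zeros_like(m); z[y0:y1,x0:x1]=m[y0:y1,x0:x1]; M=cv2.moments(z,True); return M['m10']/M['m00'],M['m01']/M['m00'],M['m00']
R=cen(red,240,300,80,150);print(R)
print('boss z22',wonz(c,s,*R[:2],22),'z18',wonz(c,s,*R[:2],18),'z26',wonz(c,s,*R[:2],26))
a=c['color'][80:250,210:330,::-1]
cv2.imwrite('pics/w2c.png',cv2.resize(a,None,fx=3.5,fy=3.5,interpolation=cv2.INTER_CUBIC))
E
```

```text
2.0 [608.39796553 -28.27196454 157.90023559] [ 0.92834525  0.37171653 -0.00138397] 0.04037284470029167
(270.7991631799163, 113.32217573221757, 239.0)
boss z22 [679.7467411    8.08778904  22.        ] z18 [679.86643329   8.22050902  18.        ] z26 [679.6270489    7.95506905  26.        ]
```

View pics/w2c.png

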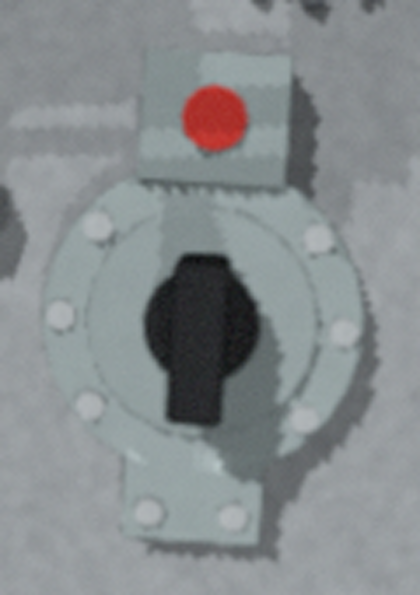

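```bash
python3 - <<'E'
from h import *
c,s=snap('wrist','w3.png')
f=lambda x,y,z: wonz(c,s,210+(x-1.25)/3.5,80+(y-1.25)/3.5,z)
P=[f(x,y,19.5) for x,y in [(97,227),(303,419),(318,238),(90,406),(61,315),(343,333)]]
print(np.round(P,1)); m=np.mean(P,0); 
b=wonz(c,s,270.8,113.3,22); d=b-m; print(m,b,np.hypot(*d[:2]),np.degrees(np.arctan2(d[1],d[0])))
t1=f(203,258,60);t2=f(193,422,60);d=t1-t2;print('bar',(t1+t2)/2,np.hypot(*d[:2]),np.degrees(np.arctan2(d[1],d[0])))
e=[f(148,49,18),f(291,56,18),f(120,541,18),f(260,545,18)];print(np.round(e,1));d=(e[0]+e[1]-e[2]-e[3])/2;print('ends',np.mean(e,0),np.hypot(*d[:2]),np.degrees(np.arctan2(d[1],d[0])))
R=s['eef_rot'];print('tool shift cm',R.T@(m-s['ee_pos'])/10, 'tool yaw',np.degrees(np.arctan2(R[1,0],R[0,0])))
E
```

```text
[[640.3  25.6  19.5]
 [611.4 -46.4  19.5]
 [659.4 -31.2  19.5]
 [593.   10.   19.5]
 [614.1  26.4  19.5]
 [637.9 -47.4  19.5]]
[626.00649577 -10.49831018  19.5       ] [679.18226413   6.81076471  22.        ] 55.921967185901764 18.030421795405175
bar [627.4859782  -10.25333945  60.        ] 39.67966880878492 17.879367516141574
[[690.4  30.4  18. ]
 [702.7  -6.   18. ]
 [558.4 -11.5  18. ]
 [572.2 -49.4  18. ]]
ends [630.92279704  -9.10140495  18.        ] 138.03162211700823 18.006485395898995
tool shift cm [ 2.41761424 -1.07893701 13.88187043] tool yaw 21.73845563488277
```

{"name": "carry_out", "arguments": {"motion": [[1.2,-0.5,1,0,0,1.8,0],[1.1,-0.5,2,0,0,1.9,0],[0,0,2.5,0,0,0,60],[0,0,2.5,0,0,0,60],[0,0,2.2,0,0,0,60],[0,0,1.7,0,0,0,60],[0,0,0.9,0,0,0,60],[0,0,0,0,0,0,60]]}}

```text
t: 2.9
ee_pos: [624.7, -13.4, 30.2]
eef_rot: [[0.952, 0.307, -0.002], [0.307, -0.952, -0.0], [-0.002, -0.001, -1.0]]
wrist_force: [-0.7, 0.6, -0.0]
grip_width: 69.5
```

```bash
python3 - <<'E'
from h import *
c,s=snap('wrist','w4.png'); print(s['t'],s['ee_pos'],s['eef_rot'],s['grip_width'],s['wrist_force'])
E
```

```text
2.9 [624.73005262 -13.39478094  30.22857402] [[ 9.51746832e-01  3.06876325e-01 -2.21107730e-03]
 [ 3.06876760e-01 -9.51749249e-01 -1.48061873e-04]
 [-2.14982784e-03 -5.37610820e-04 -9.99997545e-01]] 69.54650305691045 [-0.6742595   0.56482728 -0.0314346 ]
```

View pics/w4.png

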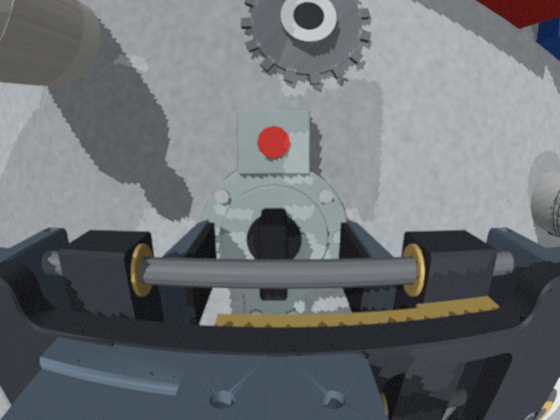

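{"name": "carry_out", "arguments": {"motion": [[0.25,-0.23,0.1,0,0,0,60],[0,0,0,0,0,0,255],[0,0,0,0,0,0,255],[0,0,0,0,0,0,255],[0,0,0,0,0,0,255],[0,0,0,0,0,0,255],[0,0,0,0,0,0,255],[0,0,0,0,0,0,255]], "force": 50}}

```text
t: 3.75
ee_pos: [627.5, -9.4, 29.9]
eef_rot: [[0.951, 0.308, -0.0], [0.308, -0.951, -0.0], [-0.0, 0.0, -1.0]]
wrist_force: [0.6, -0.6, -0.7]
grip_width: 16.4
```

```bash
python3 - <<'E'
from h import *
c,s=snap('wrist','w5.png'); print(s['t'],s['ee_pos'],s['eef_rot'][:,0],s['grip_width'],s['wrist_force'])
E
```

```text
3.75 [627.50758352  -9.44560722  29.91825238] [ 9.51348199e-01  3.08117836e-01 -5.75081239e-05] 16.38142014466926 [ 0.5751909  -0.62334927 -0.69387596]
```

View pics/w5.png

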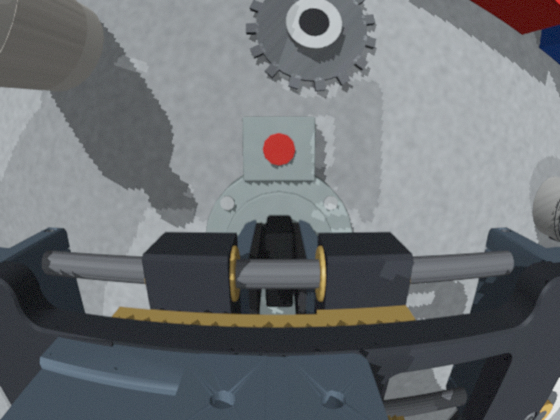

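{"name": "carry_out", "arguments": {"motion": [[0,0,0,0,0,0,255],[0,0,-0.5,0,0,0,255],[0,0,-2,0,0,0,255],[0,0,-3.5,0,0,0,255],[0,0,-4,0,0,0,255],[0,0,-4,0,0,0,255],[0,0,-2,0,0,0,255],[0,0,-1,0,0,0,255]]}}

```text
t: 4.6
ee_pos: [627.9, -9.3, 202.0]
eef_rot: [[0.951, 0.308, 0.003], [0.308, -0.951, 0.0], [0.003, 0.001, -1.0]]
wrist_force: [0.2, 0.4, -5.9]
grip_width: 13.7
```

{"name": "carry_out", "arguments": {"motion": [[-2,1.5,0,0,0,0,255],[-3.8,2.7,0,0,0,0,255],[-4,3,0,0,0,0,255],[-4,3,0,0,0,0,255],[-4,3,0,0,0,0,255],[-4,3,0,0,0,0,255],[-4,3,0,0,0,6,255],[-4,2.5,0,0,0,7,255]]}}

```text
t: 5.4
ee_pos: [405.5, -305.7, 198.4]
eef_rot: [[0.997, 0.081, -0.002], [0.081, -0.997, 0.001], [-0.002, -0.001, -1.0]]
wrist_force: [0.7, -0.7, -4.4]
grip_width: 13.6
```

{"name": "carry_out", "arguments": {"motion": [[-0.5,0.5,0,0,0,5.5,255],[0,0,0,0,0,0,255],[0,0,0,0,0,0,255],[0,0,0,0,0,0,255]]}}

```text
t: 5.8
ee_pos: [403.2, -308.7, 199.4]
eef_rot: [[1.0, -0.007, -0.001], [-0.007, -1.0, 0.001], [-0.001, -0.001, -1.0]]
wrist_force: [-0.2, 0.6, -5.1]
grip_width: 13.9
```

```bash
python3 - <<'E'
from h import *
c,s=snap('wrist','w6.png'); print(s['t'],s['ee_pos'],s['eef_rot'],s['grip_width'],s['wrist_force'],s['moment'],abs(s['qvel']).max())
E
```

```text
5.8 [ 403.16323263 -308.71004756  199.35466295] [[ 9.99975631e-01 -6.94291857e-03 -7.30299736e-04]
 [-6.94211647e-03 -9.99975304e-01  1.09517236e-03]
 [-7.37885393e-04 -1.09007585e-03 -9.99999134e-01]] 13.901543634158495 [-0.22906165  0.55406705 -5.13354282] [ 0.01610243  0.07119419 -0.01345692] 0.008009343916593133
```

View pics/w6.png

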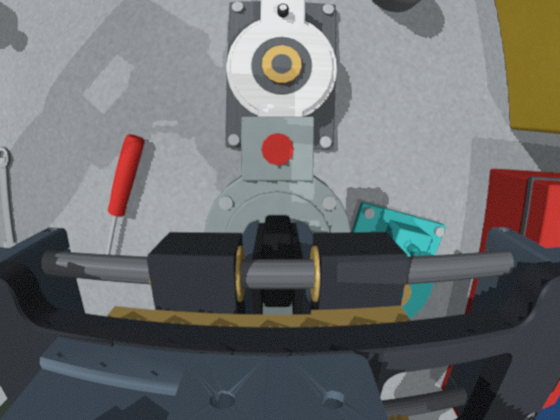

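The cover is held, with about 5 N showing at the wrist. The housing is visible, with its cup at (282,64), the pin at (283,10) and the plate bolts round it. I'll measure these now.

```bash
python3 - <<'E'
from h import *
c,s=snap('wrist','w7.png')
hsv=cv2.cvtColor(c['color'],cv2.COLOR_RGB2HSV)
def cen(m,x0,x1,y0,y1):
    z=np.zeros_like(m); z[y0:y1,x0:x1]=m[y0:y1,x0:x1]; M=cv2.moments(z,True); return M['m10']/M['m00'],M['m01']/M['m00'],M['m00']
red=cv2.inRange(hsv,(0,150,60),(8,255,255))|cv2.inRange(hsv,(172,150,60),(180,255,255))
br=cv2.inRange(hsv,(12,90,60),(30,255,255))
R=cen(red,255,300,125,170); B=cen(br,258,305,40,88)
print(R,B)
cup=wonz(c,s,*B[:2],58); print('cup',cup)
T=s['eef_rot'].T
# boss in tool frame
o,d=wray(c,s,*R[:2]); p=wonz(c,s,*R[:2],s['ee_pos'][2]-30+22); print('boss tool',T@(p-s['ee_pos']))
np.save('m7.npy',cup)
a=c['color'][0:155,215:345,::-1]
cv2.imwrite('pics/w7c.png',cv2.resize(a,None,fx=3.8,fy=3.8,interpolation=cv2.INTER_CUBIC))
E
```

```text
(277.1494565217391, 148.7921195652174, 736.0) (281.2150900900901, 64.55067567567568, 888.0)
cup [ 530.31205156 -312.29953618   58.        ]
boss tool [54.78865011 -1.1034008   7.97620277]
```

View pics/w7c.png

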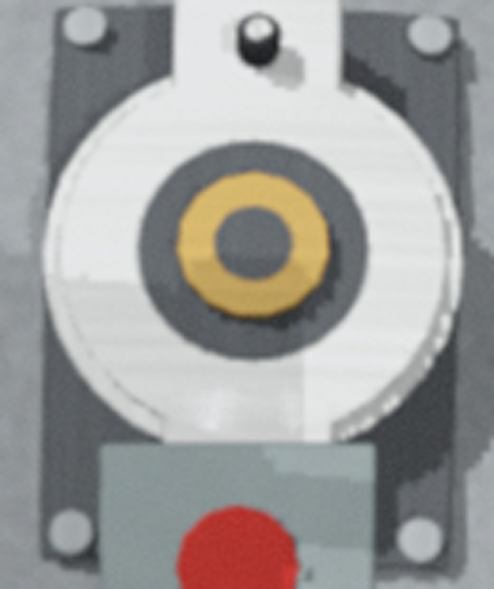

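```bash
python3 - <<'E'
from h import *
c,s=snap('wrist','w8.png')
f=lambda x,y,z: wonz(c,s,215+(x-1.4)/3.8,0+(y-1.4)/3.8,z)
print('pin tip',f(258,30,66)); print('recess',f(254,251,50)); cup=f(253,244,58);print('cup',cup)
ang=lambda a,b:np.degrees(np.arctan2((b-a)[1],(b-a)[0]))
for z in (8,12,16):
  P=[f(*q,z) for q in [(85,27),(430,35),(70,531),(420,539)]]
  print(z,np.round(P,1).tolist(),np.mean(P,0)); print('sides',ang(P[2],P[0]),ang(P[3],P[1]),'cross',ang(P[0],P[1])+90,ang(P[2],P[3])+90)
print('ear sides',ang(f(163,438,50),f(174,60,50)),ang(f(333,438,50),f(341,60,50)), 'pin-recess',ang(f(254,251,50),f(258,30,66)))
t=r.camera('top');print(s['ee_pos'],s['eef_rot'][:,0])
E
```

```text
pin tip [ 586.47035982 -314.0722788    66.        ]
recess [ 530.74208459 -312.76409699   50.        ]
cup [ 531.05257239 -312.41746589   58.        ]
8 [[611.3, -264.1, 8.0], [608.5, -366.2, 8.0], [457.0, -259.0, 8.0], [453.9, -361.3, 8.0]] [ 532.67583665 -312.65746685    8.        ]
sides -1.89003756128711 -1.7933666201959775 cross -1.5841226879823438 -1.7321025175873501
12 [[609.8, -264.6, 12.0], [607.0, -365.5, 12.0], [457.1, -259.6, 12.0], [454.1, -360.7, 12.0]] [ 531.98380188 -312.60829197   12.        ]
sides -1.8900375612871196 -1.793366620195974 cross -1.5841226879822727 -1.7321025175873501
16 [[608.2, -265.1, 16.0], [605.4, -364.9, 16.0], [457.3, -260.1, 16.0], [454.2, -360.1, 16.0]] [ 531.2917671  -312.55911708   16.        ]
sides -1.8900375612871074 -1.7933666201959497 cross -1.5841226879822727 -1.7321025175873643
ear sides -1.9070951334473722 -1.8231320977881524 pin-recess -1.344730898054002
[ 403.35153501 -308.77638224  199.6383613 ] [ 9.99975447e-01 -6.99719613e-03 -3.80916642e-04]
```

{"name": "carry_out", "arguments": {"motion": [[0,0,0,0,0,1.35,255],[2,0.08,0,0,0,0,255],[3.5,0,0,0,0,0,255],[3.5,0,1,0,0,0,255],[2.5,0,2,0,0,0,255],[1.35,0,2.5,0,0,0,255],[0,0,2,0,0,0,255],[0,0,1,0,0,0,255]]}}

```text
t: 6.8
ee_pos: [530.5, -313.7, 112.4]
eef_rot: [[0.999, -0.033, -0.004], [-0.033, -0.999, 0.002], [-0.004, -0.002, -1.0]]
wrist_force: [-0.2, -1.0, -4.4]
grip_width: 13.3
```

```bash
python3 - <<'E'
from h import *
r.camera('top');r.camera('top')
c,s=snap('wrist','w9.png'); print(s['t'],s['ee_pos'],s['eef_rot'],s['wrist_force'],s['moment'])
hsv=cv2.cvtColor(c['color'],cv2.COLOR_RGB2HSV)
red=cv2.inRange(hsv,(0,150,60),(8,255,255))|cv2.inRange(hsv,(172,150,60),(180,255,255))
z=np.zeros_like(red);z[115:175,245:310]=red[115:175,245:310];M=cv2.moments(z,True);u,v=M['m10']/M['m00'],M['m01']/M['m00']
print('boss',wonz(c,s,u,v,s['ee_pos'][2]-8))
R=s['eef_rot'];print('tool err mm',R.T@(np.array([586.7,-314.1,0])-wonz(c,s,u,v,s['ee_pos'][2]-8)))
c2,_=snap('side','s9.png')
cv2.imwrite('pics/s9c.png',cv2.resize(c2['color'][110:200,260:380,::-1],None,fx=5,fy=5,interpolation=cv2.INTER_CUBIC))
E
```

```text
6.9 [ 530.1263632  -314.04738739  113.24188884] [[ 0.99943956 -0.03329595 -0.00345643]
 [-0.03328929 -0.99944382  0.00196581]
 [-0.00351996 -0.00184965 -0.99999209]] [-0.81133737 -0.27263547 -5.05962626] [ 0.03310924  0.08330423 -0.02655153]
boss [ 584.86716454 -314.74750852  105.24188884]
tool err mm [  2.18070047  -0.5135138  105.23599464]
```

View pics/w9.png

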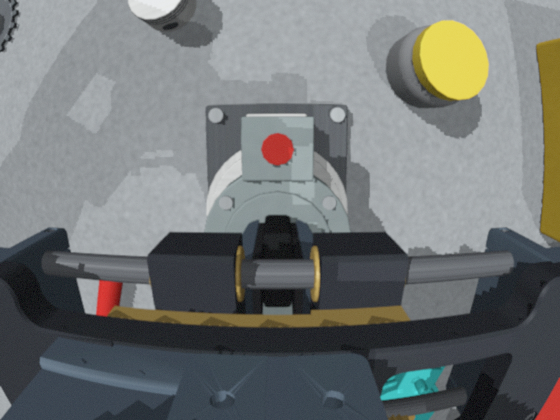

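View pics/s9c.png

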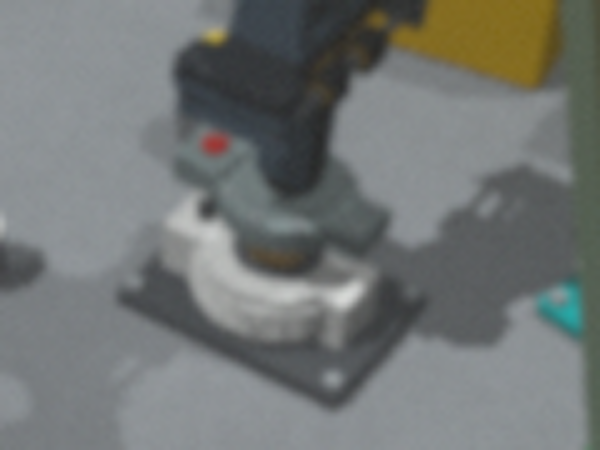

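{"name": "carry_out", "arguments": {"motion": [[0.18,0,0.6,0,0,0,255],[0,0,0.8,0,0,0,255],[0,0,0.4,0,0,0,255],[0,0,0.3,0,0,0,255],[0,0,0.2,0,0,0,255],[0,0,0.2,0,0,0,255],[0,0,0,0,0,0,255]]}}

```text
t: 7.7
ee_pos: [532.8, -314.5, 89.7]
eef_rot: [[0.999, -0.033, -0.0], [-0.033, -0.999, 0.001], [-0.0, -0.001, -1.0]]
wrist_force: [-0.2, 1.2, -5.8]
grip_width: 14.1
```

```bash
python3 - <<'E'
from h import *
r.camera('top')
s=r.state(); print(s['t'],s['ee_pos'],s['eef_rot'][:,2],s['eef_rot'][:,0],s['wrist_force'],s['moment'],s['grip_width'])
E
```

```text
7.75 [ 532.77691371 -314.46553956   89.71364609] [-5.57256886e-04  6.30772851e-04 -9.99999646e-01] [ 9.99452339e-01 -3.30860638e-02 -5.77821694e-04] [ 0.71220597  1.8586537  -6.319798  ] [0.33480598 0.11292719 0.1059692 ] 13.818375059469572
```

{"name": "carry_out", "arguments": {"motion": [[0,-0.07,0.1,0,0,0,255],[0,0,0.2,0,0,0,255],[0,0,0.2,0,0,0,255],[0,0,0.2,0,0,0,255],[0,0,0,0,0,0,255],[0,0,0,0,0,0,255]]}}

```text
t: 8.35
ee_pos: [533.2, -314.3, 83.8]
eef_rot: [[0.999, -0.033, 0.001], [-0.033, -0.999, -0.001], [0.001, 0.001, -1.0]]
wrist_force: [-2.6, 1.9, 6.4]
grip_width: 13.9
```

```bash
python3 - <<'E'
from h import *
s=r.state(); print(s['t'],s['ee_pos'],s['eef_rot'][:,2],s['eef_rot'][:,0],s['wrist_force'],s['moment'],s['grip_width'])
E
```

```text
8.35 [ 533.16357521 -314.29975792   83.82209706] [ 9.14146363e-04 -6.15321006e-04 -9.99999393e-01] [ 9.99448019e-01 -3.32081894e-02  9.34076035e-04] [-2.6197056   1.85559846  6.36736157] [0.56970685 0.4944045  0.13608397] 13.880733255548778
```

{"name": "carry_out", "arguments": {"motion": [[-0.07,-0.07,0.1,0,0,0,255],[0,0,0.15,0,0,0,255],[0,0,0.1,0,0,0,255],[0,0,0.05,0,0,0,255],[0,0,0,0,0,0,255]]}}

```text
t: 8.85
ee_pos: [533.1, -314.2, 80.3]
eef_rot: [[0.999, -0.033, 0.002], [-0.033, -0.999, -0.002], [0.003, 0.002, -1.0]]
wrist_force: [-1.9, 1.3, 7.0]
grip_width: 13.7
```

```bash
python3 - <<'E'
from h import *
s=r.state(); print(s['t'],s['ee_pos'],s['eef_rot'][:,2],s['eef_rot'][:,0],s['wrist_force'],s['moment'],s['grip_width'])
E
```

```text
8.85 [ 533.10870374 -314.22058801   80.32099205] [ 0.0024669  -0.00198878 -0.99999498] [ 0.9994483  -0.03311618  0.00253141] [-1.92936137  1.29536271  6.95138159] [0.3639585  0.50291284 0.11420763] 13.66356437345724
```

{"name": "carry_out", "arguments": {"motion": [[-0.05,-0.05,0.05,0,0,0,255],[0,0,0.05,0,0,0,255],[0,0,0.05,0,0,0,255],[0,0,0,0,0,0,255],[0,0,0,0,0,0,255]], "force": 60}}

```text
t: 9.35
ee_pos: [533.2, -314.2, 80.0]
eef_rot: [[0.999, -0.033, 0.004], [-0.033, -0.999, -0.003], [0.004, 0.003, -1.0]]
wrist_force: [-1.5, 0.2, 11.7]
grip_width: 13.7
```

```bash
python3 - <<'E'
from h import *
s=r.state(); print(s['t'],s['ee_pos'],s['eef_rot'][:,2],s['eef_rot'][:,0],s['wrist_force'],s['moment'],s['grip_width'])
E
```

```text
9.35 [ 533.15350413 -314.20170995   80.03507069] [ 0.00391985 -0.00329946 -0.99998687] [ 0.999447   -0.03300742  0.00402665] [-1.497255    0.19553507 11.67345142] [0.4000987  0.78243743 0.09591242] 13.654298141428884
```

{"name": "carry_out", "arguments": {"motion": [[0,0,0.1,0,0,0,255],[0,0,0.1,0,0,0,255],[0,0,0.1,0,0,0,255],[0,0,0,0,0,0,255],[0,0,0,0,0,0,255],[0,0,0,0,0,0,255]]}}

```text
t: 9.95
ee_pos: [533.3, -314.3, 79.9]
eef_rot: [[0.999, -0.033, 0.005], [-0.033, -0.999, -0.004], [0.005, 0.004, -1.0]]
wrist_force: [-5.1, 2.8, 26.4]
grip_width: 13.7
```

```bash
python3 - <<'E'
from h import *
c,s=snap('wrist','w10.png'); print(s['t'],s['ee_pos'],s['eef_rot'][:,2],s['eef_rot'][:,0],s['wrist_force'],s['moment'],s['grip_width'])
c2,_=snap('side','s10.png')
a=cv2.resize(c2['color'][120:200,270:360,::-1],None,fx=4.5,fy=4.5,interpolation=cv2.INTER_CUBIC)
b=cv2.resize(c['color'][90:260,190:365,::-1],(371,360))
cv2.imwrite('pics/c10.png',np.hstack([a,b]))
E
```

```text
9.95 [ 533.27024695 -314.29591559   79.89916086] [ 0.00508306 -0.00392499 -0.99997938] [ 0.9994399  -0.03305662  0.00521007] [-5.05797109  2.77125689 26.43016157] [1.06328856 1.7235589  0.07656923] 13.69764210093189
```

View pics/c10.png

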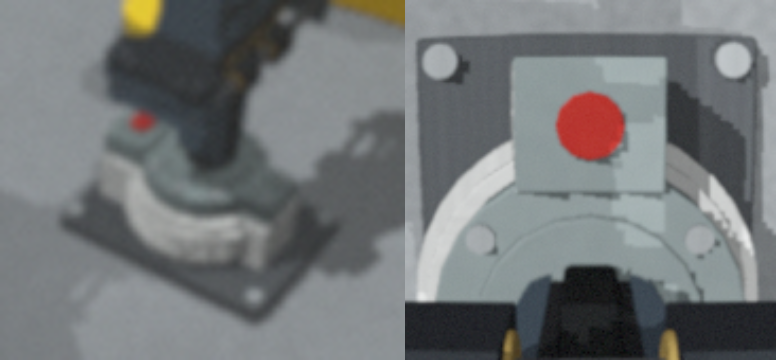

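The side view shows the cover closed on the housing with no gap. The wrist view shows it centred and lined up. TCP z held at 79.9 mm (30 mm grip height + 50 mm face) while the push rose to 26 N, so it is sitting on the hard stop.

```bash
python3 - <<'E'
from h import *
s=r.state(); print(s['wrist_force'],s['ee_pos']); print(r.finish_job())
E
```

```text
[-5.30429776  2.54236114 26.60175118] [ 533.27341756 -314.30171733   79.89616251]
the job is handed in; nothing more can be done
None
```

I set the grey cover on the housing's dowel pin, pressed it home and handed the job in at about 10 s, still gripping and pressing. `finish_job` gives no verdict, so the evidence below is my own.

- **Seating:** TCP z stopped at 79.9 mm. The expected value is 80 mm, from the 30 mm grip height plus the 50 mm face. It held there while the push rose from 7 N to 26 N, so the cover is on the face and not just on the spring. The side view shows no gap.
- **Alignment:** Tool tilt is about 0.006 rad. Tool yaw is -1.9° against about -1.75° measured for the housing. The tool stands about 2.8 mm from the measured face centre.
- **Grip:** 60 N was commanded, with the fingers at 13.7 mm on the 14 mm bar.
- **Disagreements:** The camera readings differed from each other and from the tool's position by about 1–2 mm. I saw this as small sideways forces on the pin during insertion and trimmed some of it out. About 5 N sideways and 1.7 N m of moment remained at the end.
- **Not checked:** I had no direct reading of the spring cup or of the hole-to-pin offset. I saw no contact with the other things on the bench, but I did not measure their positions again at the end.

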